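# Roll the kaleidoscope home

### The arm

A 6-joint arm with a two-finger parallel gripper is mounted at the origin on the work surface. World frame = base frame: x ahead of the robot, y to its left, z up, the work surface at z = 0. Lengths are in m, angles in rad, forces in N, time in s.
With the tool pointing down it reaches from about 0.375 to 0.925 m from the base axis. Payload 5.7 kg.
Tool frame: the origin (TCP) lies at the very end of the fingers, on their centre line; the grasp point (between the pads) lies pinch_z behind it (pinch_z is the distance from the TCP to the grasp point, in m); z points along the fingers, y is the line along which they close (so a half turn about z gives the same grasp; the last joint's range is limited). The gripper opens to 88 mm and grips with 3 to 60 N. Pads are 20 mm wide; open, the fingers measure 115 mm over their backs; the gripper's body (75 mm by 178 mm) begins 61 mm behind the grasp point.
Start: joints at [1.024, 0.359, 1.51, -0, 1.272, -0.115], TCP at [0.251, 0.545, 0.223] pointing down, gripper open.
Joint ranges: [-2.97, 2.97], [-1.01, 2.36], [0.21, 2.38], [-0.96, 4.11], [0.2, 2.71], [-2.98, 2.98]. Speed limits (rad/s): [2.39, 2.39, 3.14, 3.14, 3.14, 3.14].

### API

Orientations are given as a unit quaternion [w, x, y, z].
In Python, from station import * gives the robot as it stands.
- The arm moves only by the tool servo_tool, never from a script. Its argument "steps" is a list of rows, each a list of 6 numbers: the shift along the tool's x, y, z normalised to -1 to 1, where 1 is 200 mm, then the turn, a rotation vector about the tool's x, y, z normalised to -1 to 1, where 1 is pi rad. In form: [[dx, dy, dz, wx, wy, wz], ...]. A call has 1 to 10 rows; each row is the pose to reach, as a shift and turn from the pose commanded when the call began, along the tool's axes at that moment, turning the shorter way round; what a row does not reach only later rows make up. A row lasts 1/12 s, in which the tool goes at most 41.7 mm and 7.16 degrees, less where a joint would pass 70% of its speed; a pose out of reach is approached as far as the arm can. A call with a number of a shift or a turn outside -1 to 1 is refused whole. A call with a gripper value outside its range is refused whole. "grip" is the gripper command: -1 is shut, 1 is fully open, values between are in proportion, set as the call begins (left out, the last holds). The fingers move at their own pace and stop on an object; the grip force is fixed at half the most. Time passes only in rows, so rows that repeat a pose let the fingers close. It gives the time, the measured TCP pose, the force, the opening and the grip force at its end, in the units of the state.
- get_obs(): the state, without advancing time (a new reading comes with each control period).
- get_image(name): name is "scene" or "side" or "wrist"; returns a dict with "image" (384x512x3 uint8, red, green, blue), "fx", "fy", "cx", "cy" (pixels), "xyz" and "attitude" of the camera in the world; the wrist camera has in their place "T_tool_cam" (4x4, takes a point from camera to tool coordinates, whose origin is the TCP and whose axes are the flange's). Camera axes: x right, y up, looking along -z (the intrinsics and any distortion apply to the point x, -y, -z); pixel columns grow to the right and rows downward; lengths in m; the calibration is good to about 2 mm. A picture is of the moment at which its call begins: read the wrist's pose just before it. There is no depth.
- hand_in(): hands the job in; it is judged then, once.
The state is a dict: "time_s": time; "joints": joint angles; "dq": joint speeds; "joint_torque": joint torques, N m; "tool_pos": TCP position; "ee_rot": TCP orientation; "force": force on the tool from outside, world axes, zero at the start; "ft_torque": the same for the moment, N m; "width": opening from 0.0 (shut) to 1.0 (fully open); "gripper_force": force on a finger pad.
Only numpy, scipy, OpenCV 4.12 (cv2) and the standard library are available. Lean on these libraries where they do the work, as an engineer would, in place of code of your own. Each camera call takes 0.05 s, during which the arm holds its last target. There are 200 camera calls.

### The job

Lift the kaleidoscope out of its cradle, lay it across the plywood run on the blue line and let go. Then roll it along the run by pushing its side, over the low sill onto the yellow mark, feeling for the sprung felt pad (clamped somewhere along its rails) until it bears on it with a push of about 6 N, never over 8 N, held for about a second. Ease off slowly so that the spring does not throw it back, leave it at rest on the yellow mark, and leave the coaster and the pink toy alone.

Things in the scene. Friction and masses are not known exactly. Their poses are not given: they have to be found in the camera images.
- kaleidoscope_center (a point): The kaleidoscope: a smooth (friction about 0.35) blue tube with brass ends, 40 mm in diameter and 120 mm long, about 0.12 kg. This point is its centre (on its axis, half-way along). Its y axis runs along the tube. It stays where it is left on level ground but rolls on slopes over 6 degrees.
- cradle: Fixed plywood cradle: a 90 x 130 x 6 mm foot (x by y) with four 20 mm high posts at y = +-45 mm (10 mm wide, 12 to 24 mm from the middle in x) and a 15 mm high cross bar at each end. The tube starts lying in it along its y axis, centre 36 mm above the origin; for 35 mm either side of the middle its sides are free. Origin: centre of its underside, on the table.
- run: Fixed plywood run, 380 mm long (x) and 162 mm wide (y), flat floor 12 mm above the origin; side rails inside faces at y = +-75 mm, their tops 24 mm above the origin. Origin: centre of its underside, on the table. The tube is to roll towards the run's +x with its axis along the run's y. The blue line lies across the floor at x = -100 mm. The +x end carries the dock.
- dock: Fixed rails of the dock at the run's +x end, same axes as the run; origin on the run's floor, on its middle line. A pad unit (ramp, sill, yellow mark, sprung pad) is clamped on them, shifted by an unknown 0 to 60 mm towards +x: different each time, not read out, it does not slide in use. When the tube lies home on the yellow mark, leaning on the pad, its centre is at dock x = 0 plus that shift.
- sill_nearest (a point): Point fixed to the dock: top middle of the sill if the shift is 0 (really up to 60 mm further along +x). The wooden ramp starts at floor level 20 mm before the sill and is 4.5 mm high there; behind it the yellow mark (136 mm wide) falls back to floor level 22 mm further. Rolling the tube over the sill takes a push of under about 1.5 N.
- pad_nearest (a point): Point fixed to the dock: middle of the grey felt pad's face if the shift is 0 (really up to 60 mm further along +x). The pad is 120 mm wide, from 5 to 39 mm above the floor, on a spring of 2500 N/m without preload, with 10 mm of travel towards +x; 20 mm behind its face begins a fixed block, its top 46 mm (its brass screws 58 mm) above the floor.
- coaster: Bystander: flat basalt-grey ceramic tile coaster, 100 x 100 x 8 mm, loose on the table. Origin: centre of its underside.
- suction_toy: Bystander: pink silicone suction toy, 68 mm across, 82 mm high, loose. Origin: centre of its underside.

How it is judged:
By the outcome, as a careful person would: the job done as asked, in the order asked, and still so for the second after the job is handed in, with the robot touching nothing.
It also fails if it takes over 70 s, if anything falls off the work surface, if the arm or the gripper's body presses on something with over 40 N, if the wrist force passes 120 N, or if a joint passes its speed limit or range.

## Working session

There is one attempt and no reset: what is moved stays moved. The work goes in short steps, Python scripts to look and compute and a tool call to move; the robot and the scene stay as the last step left them, time stands still between calls to the robot, and variables do not carry over. Pictures are saved under pics/ and viewed, at most 10 in all, crops included, and the job is handed in when it is done.

Besides the shell and the picture viewer there is one more tool, called after ">>>" by a JSON object that holds its "name" and its "arguments". servo_tool: Moves the arm, as the interface text tells. Its arguments: {"type":"object","properties":{"steps":{"type":"array","items":{"type":"array","items":{"type":"number","minimum":-1,"maximum":1}}},"grip":{"type":"number"}},"required":["steps"]}

```bash
mkdir -p pics; ls; python3 - <<'E'
from station import *
import cv2,numpy as np
o=get_obs();print({k:np.round(v,4) for k,v in o.items()})
try: print('pinch',pinch_z)
except Exception as e: print(e)
for n in ["scene","side","wrist"]:
    d=get_image(n);cv2.imwrite(f"pics/{n}0.png",d["image"][:,:,::-1]);print(n,{k:np.round(v,4).tolist() for k,v in d.items() if k!="image"})
a=[cv2.imread(f"pics/{n}0.png") for n in["scene","side"]]
E
```

```text
pics
{'time_s': np.float64(0.0), 'joints': array([ 1.0239,  0.3595,  1.5114, -0.    ,  1.2725, -0.1151]), 'dq': array([-0.0003, -0.0002, -0.0003,  0.0019,  0.0008,  0.0012]), 'joint_torque': array([ 1.80000e-03, -5.15378e+01, -2.70720e+01,  6.78000e-02,
        3.51000e-02, -2.00000e-04]), 'tool_pos': array([0.2507, 0.5443, 0.2218]), 'ee_rot': array([-3.000e-04,  2.142e-01,  9.768e-01, -9.000e-04]), 'force': array([-0.1329, -0.1901, -0.6346]), 'ft_torque': array([ 0.0456,  0.0285, -0.0461]), 'gripper_force': np.float64(0.0), 'width': np.float64(0.9986)}
pinch 0.0187
scene {'fx': 446.3144, 'fy': 446.3144, 'cx': 258.0546, 'cy': 184.0135, 'xyz': [0.9721, 0.6713, 0.8173], 'attitude': [0.216, 0.099, 0.3883, 0.8904]}
side {'fx': 390.1179, 'fy': 390.1179, 'cx': 247.3407, 'cy': 189.9055, 'xyz': [0.1469, -0.5213, 0.7224], 'attitude': [0.8646, 0.3473, -0.1261, -0.3406]}
wrist {'fx': 264.304, 'fy': 264.304, 'cx': 256.2122, 'cy': 192.6615, 'T_tool_cam': [[-0.001, 0.9703, 0.242, 0.0652], [1.0, 0.0012, -0.0005, -0.0002], [-0.0008, 0.242, -0.9703, -0.1618], [0.0, 0.0, 0.0, 1.0]]}
```

View pics/scene0.png

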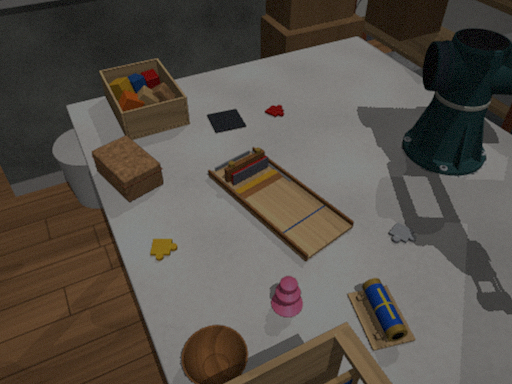

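View pics/side0.png

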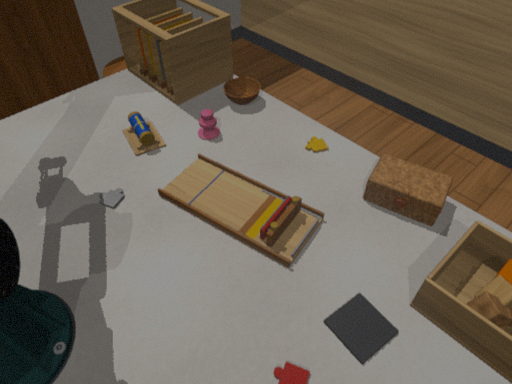

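The scene view shows the cradle with the tube at about (384,308), the run from (350,222) to (230,160), its blue line near (305,218), and the yellow mark and pad near (255,175). In the side view the tube is at (140,128), the blue line at (208,183) and the dock at (275,218).

```bash
cat > h.py <<'E'
from station import *
import cv2,numpy as np
from scipy.spatial.transform import Rotation as R
def rot(q): return R.from_quat([q[1],q[2],q[3],q[0]]).as_matrix()
def grab(n):
    o=get_obs(); d=get_image(n)
    if n=="wrist":
        T=np.eye(4);T[:3,:3]=rot(o["ee_rot"]);T[:3,3]=o["tool_pos"];T=T@np.array(d["T_tool_cam"])
        d["p"],d["R"]=T[:3,3],T[:3,:3]
    else: d["p"],d["R"]=np.array(d["xyz"]),rot(d["attitude"])
    return d
def cast(d,uv,z):
    uv=np.atleast_2d(np.asarray(uv,float))
    v=np.c_[(uv[:,0]-d["cx"])/d["fx"],-(uv[:,1]-d["cy"])/d["fy"],-np.ones(len(uv))]@d["R"].T
    return d["p"]+v*((z-d["p"][2])/v[:,2])[:,None]
def blobs(d,lo,hi,amin=15):
    m=cv2.inRange(cv2.cvtColor(d["image"],cv2.COLOR_RGB2HSV),np.array(lo),np.array(hi))
    n,l,s,c=cv2.connectedComponentsWithStats(m)
    return [(s[i,4],c[i],np.argwhere(l==i)[:,::-1]) for i in range(1,n) if s[i,4]>=amin]
E
python3 - <<'E'
from h import *
for n in["scene","side"]:
    d=grab(n)
    for nm,lo,hi,z in[("blue",(105,70,40),(130,255,255),.03),("yellow",(20,150,80),(32,255,255),.014),("pink",(155,80,80),(175,255,255),.03)]:
        for a,c,p in blobs(d,lo,hi,12):
            rc=cv2.boxPoints(cv2.minAreaRect(p.astype(np.float32)))
            print(n,nm,a,c.round(),"pos",cast(d,c,z)[0,:2].round(3),"box",cast(d,rc,z)[:,:2].round(3).tolist())
a=grab("scene")["image"][140:355,200:420];b=grab("side")["image"][100:270,110:335]
a=cv2.resize(a,None,fx=2.7,fy=2.7,interpolation=cv2.INTER_CUBIC);b=cv2.resize(b,None,fx=3.5,fy=3.5,interpolation=cv2.INTER_CUBIC)
cv2.imwrite("pics/ca.png",a[:,:,::-1]);cv2.imwrite("pics/cb.png",b[:,:,::-1]);print(a.shape,b.shape)
E
```

```text
scene blue 198 [137.  81.] pos [ 0.704 -0.734] box [[0.724, -0.78], [0.675, -0.807], [0.68, -0.688], [0.727, -0.665]]
scene blue 19 [297. 223.] pos [0.554 0.082] box [[0.582, 0.088], [0.524, 0.075], [0.524, 0.076], [0.582, 0.09]]
scene blue 333 [376. 294.] pos [0.511 0.325] box [[0.526, 0.303], [0.482, 0.302], [0.495, 0.351], [0.537, 0.351]]
scene blue 375 [387. 317.] pos [0.523 0.377] box [[0.538, 0.352], [0.493, 0.352], [0.506, 0.4], [0.549, 0.399]]
scene yellow 184 [122.  83.] pos [ 0.749 -0.769] box [[0.8, -0.756], [0.773, -0.844], [0.7, -0.788], [0.729, -0.703]]
scene yellow 12 [258. 149.] pos [ 0.498 -0.229] box [[0.506, -0.229], [0.502, -0.237], [0.489, -0.23], [0.493, -0.222]]
scene yellow 15 [231. 163.] pos [ 0.592 -0.209] box [[0.594, -0.217], [0.584, -0.212], [0.589, -0.201], [0.599, -0.206]]
scene yellow 197 [256. 181.] pos [ 0.565 -0.11 ] box [[0.628, -0.104], [0.495, -0.135], [0.498, -0.116], [0.629, -0.086]]
scene yellow 371 [162. 247.] pos [ 0.86  -0.006] box [[0.875, -0.042], [0.823, -0.015], [0.843, 0.04], [0.893, 0.014]]
scene yellow 47 [373. 281.] pos [0.487 0.289
[... 889 characters left out ...]
 pos [0.523 0.351] box [[0.506, 0.357], [0.543, 0.36], [0.539, 0.344], [0.503, 0.341]]
side yellow 198 [316. 144.] pos [ 0.848 -0.024] box [[0.816, -0.012], [0.865, 0.016], [0.882, -0.041], [0.834, -0.067]]
side yellow 20 [295. 198.] pos [ 0.655 -0.121] box [[0.653, -0.113], [0.664, -0.123], [0.656, -0.13], [0.646, -0.12]]
side yellow 390 [263. 219.] pos [ 0.553 -0.113] box [[0.494, -0.115], [0.626, -0.084], [0.624, -0.111], [0.495, -0.14]]
side yellow 34 [274. 225.] pos [ 0.559 -0.143] box [[0.55, -0.143], [0.56, -0.133], [0.571, -0.142], [0.56, -0.153]]
side pink 461 [208. 125.] pos [0.671 0.239] box [[0.7, 0.322], [0.746, 0.278], [0.655, 0.167], [0.612, 0.208]]
(580, 594, 3) (595, 788, 3)
```

View pics/ca.png

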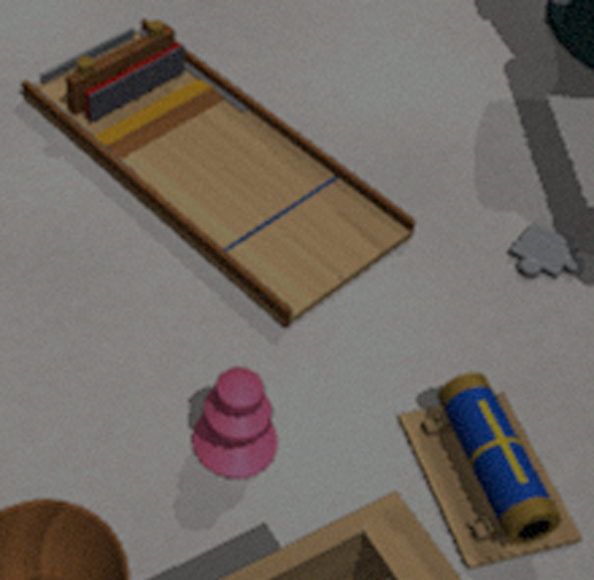

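View pics/cb.png

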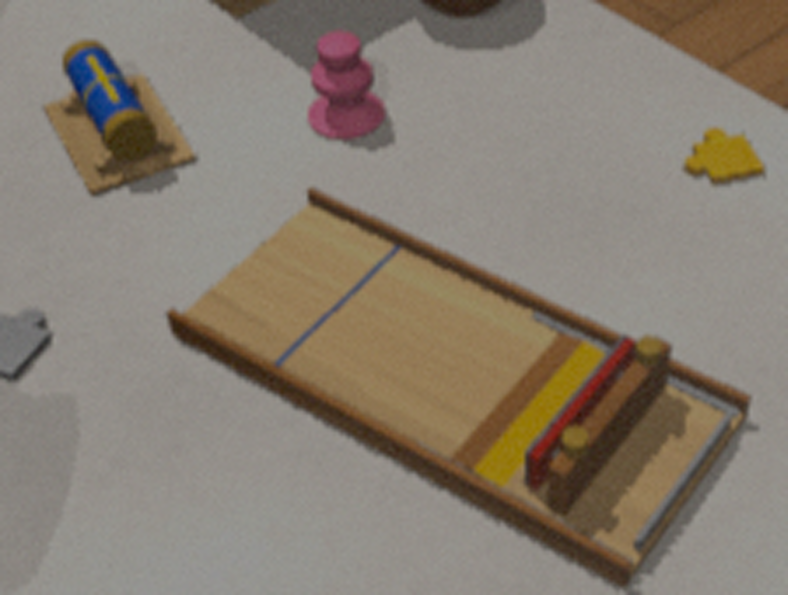

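The crops show the blue line's ends (side crop (399,248), (277,364)), the rail corners, and the cradle foot corners (45,106), (92,192), (196,158), (148,78). The tube stands with its axis along the cradle's long side.

```bash
python3 - <<'E'
from h import *
S=grab("scene");D=grab("side")
a=lambda p:np.array(p)/2.7+[200,140]
b=lambda p:np.array(p)/3.5+[110,100]
for nm,pa,pb,z in[("line",[(224,249),(336,179)],[(399,248),(277,364)],.012),
 ("rails near",[(289,318),(412,225)],[(313,192),(172,316)],.024),("rails far",[(25,85),(148,22)],[(747,400),(628,574)],.024),
 ("sill",[(99,140),(208,86)],[(580,345),(475,470)],.0165),("padtop",[(86,97),(183,48)],[(632,342),(530,460)],.051),
 ("cradle",[(398,415),(466,566),(580,540),(512,398)],[(148,78),(45,106),(92,192),(196,158)],.006),
 ("tubeTop line",[(463,377),(532,505)],[(85,45),(131,116)],.056)]:
    A=cast(S,a(pa),z)[:,:2];B=cast(D,b(pb),z)[:,:2]
    print(nm,A.round(3).tolist(),B.round(3).tolist(),"mid",A.mean(0).round(4),B.mean(0).round(4))
    for Q in(A,B):
        e=Q[1]-Q[0];print("   len",np.linalg.norm(e).round(3),"ang",np.degrees(np.arctan2(e[1],e[0])).round(1))
E
```

```text
line [[0.589, 0.079], [0.453, 0.052]] [[0.593, 0.075], [0.457, 0.044]] mid [0.5209 0.0652] [0.525  0.0595]
   len 0.139 ang -168.7
   len 0.14 ang -167.5
rails near [[0.584, 0.177], [0.432, 0.139]] [[0.578, 0.158], [0.425, 0.123]] mid [0.5083 0.1582] [0.5013 0.1404]
   len 0.157 ang -166.0
   len 0.157 ang -167.0
rails far [[0.664, -0.19], [0.508, -0.225]] [[0.659, -0.206], [0.504, -0.244]] mid [ 0.5864 -0.2078] [ 0.5811 -0.2246]
   len 0.16 ang -167.4
   len 0.16 ang -166.2
sill [[0.629, -0.092], [0.498, -0.114]] [[0.619, -0.091], [0.493, -0.12]] mid [ 0.5635 -0.103 ] [ 0.5558 -0.1054]
   len 0.134 ang -170.8
   len 0.129 ang -166.8
padtop [[0.63, -0.119], [0.512, -0.142]] [[0.622, -0.133], [0.506, -0.157]] mid [ 0.5709 -0.1301] [ 0.5641 -0.1454]
   len 0.12 ang -169.0
   len 0.119 ang -168.5
cradle [[0.55, 0.286], [0.581, 0.41], [0.495, 0.432], [0.46, 0.314]] [[0.577, 0.394], [0.491, 0.422], [0.462, 0.298], [0.546, 0.275]] mid [0.5216 0.3606] [0.5189 0.3469]
   len 0.128 ang 76.0
   len 0.09 ang 161.9
tubeTop line [[0.512, 0.305], [0.536, 0.412]] [[0.534, 0.405], [0.51, 0.297]] mid [0.5244 0.3581] [0.5219 0.3512]
   len 0.11 ang 77.4
   len 0.11 ang -102.5
```

>>> {"name": "servo_tool", "arguments": {"steps": [[-0.815, -0.147, 0, 0, 0, 0.22], [-0.815, -0.147, 0, 0, 0, 0.22], [-0.815, -0.147, 0, 0, 0, 0.22], [-0.815, -0.147, 0, 0, 0, 0.22], [-0.815, -0.147, 0, 0, 0, 0.22], [-0.815, -0.147, 0, 0, 0, 0.22], [-0.815, -0.147, 0, 0, 0, 0.22]], "grip": 1}}

```text
time_s: 1.03
tool_pos: [0.3877, 0.4493, 0.2226]
ee_rot: [-0.0, 0.534, 0.845, -0.0]
force: [-0.4, 0.2, 0.2]
width: 1.001
gripper_force: 0.0
```

>>> {"name": "servo_tool", "arguments": {"steps": [[-0.72, 0.41, 0, 0, 0, 0.22], [-0.72, 0.41, 0, 0, 0, 0.22], [-0.72, 0.41, 0, 0, 0, 0.22], [-0.72, 0.41, 0, 0, 0, 0.22], [-0.72, 0.41, 0, 0, 0, 0.22], [-0.72, 0.41, 0, 0, 0, 0.22], [-0.72, 0.41, 0, 0, 0, 0.22], [-0.72, 0.41, 0, 0, 0, 0.22]]}}

```text
time_s: 1.7
tool_pos: [0.5228, 0.3559, 0.2225]
ee_rot: [-0.0, 0.786, 0.618, -0.0]
force: [0.8, 0.3, 0.2]
width: 0.999
gripper_force: 0.0
```

```bash
python3 - <<'E'
from h import *
o=get_obs();print(o["time_s"],o["tool_pos"].round(4),o["ee_rot"].round(4),o["joints"].round(2))
d=grab("wrist");cv2.imwrite("pics/w1.png",d["image"][:,:,::-1])
bl=blobs(d,(105,70,40),(130,255,255),60)
P=np.vstack([p for a,c,p in bl]);rc=cv2.minAreaRect(P.astype(np.float32));print([(a,c.round()) for a,c,p in bl],rc)
q=cast(d,cv2.boxPoints(rc),.036);print(q.round(4).tolist(),cast(d,rc[0],.036).round(4))
E
```

```text
1.7 [0.5228 0.3559 0.2225] [-1.000e-04  7.863e-01  6.178e-01 -2.000e-04] [0.49 0.41 1.44 0.   1.3  0.73]
[(np.int32(911), array([254., 157.])), (np.int32(820), array([255., 197.]))] ((254.5, 176.5), (73.0, 29.0), 90.0)
[[0.5143, 0.4084, 0.036], [0.5508, 0.3995, 0.036], [0.5283, 0.3028, 0.036], [0.4893, 0.3123, 0.036]] [[0.5211 0.3574 0.036 ]]
```

View pics/w1.png

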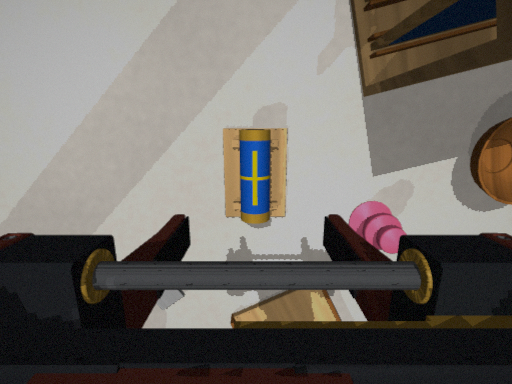

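The wrist view shows the tube upright at (255,177), between the open fingers and aligned with the tool. The rays agree to 2 mm.

>>> {"name": "servo_tool", "arguments": {"steps": [[0, -0.01, 0.2, 0, 0, 0], [0, -0.01, 0.4, 0, 0, 0], [0, -0.01, 0.6, 0, 0, 0], [0, -0.01, 0.75, 0, 0, 0], [0, -0.01, 0.85, 0, 0, 0], [0, -0.01, 0.92, 0, 0, 0], [0, -0.01, 0.96, 0, 0, 0], [0, -0.01, 0.99, 0, 0, 0]]}}

```text
time_s: 2.42
tool_pos: [0.5203, 0.3565, 0.0237]
ee_rot: [-0.0, 0.787, 0.617, -0.001]
force: [-0.9, -0.1, 0.2]
width: 1.006
gripper_force: 0.0
```

>>> {"name": "servo_tool", "arguments": {"steps": [[0, 0, 0.025, 0, 0, 0], [0, 0, 0.025, 0, 0, 0], [0, 0, 0.025, 0, 0, 0], [0, 0, 0.025, 0, 0, 0]]}}

```text
time_s: 2.75
tool_pos: [0.5218, 0.3566, 0.0206]
ee_rot: [0.0, 0.788, 0.616, 0.001]
force: [-0.9, -0.8, 0.3]
width: 0.998
gripper_force: 0.0
```

>>> {"name": "servo_tool", "arguments": {"steps": [[0, 0, 0, 0, 0, 0], [0, 0, 0, 0, 0, 0], [0, 0, 0, 0, 0, 0], [0, 0, 0, 0, 0, 0], [0, 0, 0, 0, 0, 0], [0, 0, 0, 0, 0, 0], [0, 0, 0, 0, 0, 0], [0, 0, 0, 0, 0, 0]], "grip": -1}}

```text
time_s: 3.42
tool_pos: [0.5207, 0.3562, 0.0195]
ee_rot: [-0.0, 0.788, 0.616, -0.0]
force: [-1.6, 0.2, 1.1]
width: 0.45
gripper_force: 30.0
```

>>> {"name": "servo_tool", "arguments": {"steps": [[0, 0, -0.05, 0, 0, 0], [0, 0, -0.15, 0, 0, 0], [0, 0, -0.3, 0, 0, 0], [0, 0, -0.45, 0, 0, 0], [0, 0, -0.6, 0, 0, 0], [0, 0, -0.6, 0, 0, 0]]}}

```text
time_s: 3.92
tool_pos: [0.5249, 0.3582, 0.1466]
ee_rot: [0.001, 0.788, 0.616, 0.005]
force: [0.8, 0.2, -1.7]
width: 0.448
gripper_force: 30.0
```

>>> {"name": "servo_tool", "arguments": {"steps": [[-0.08, 0.02, 0, 0, 0, 0.02], [-0.2, 0.05, 0, 0, 0, 0.05], [-0.36, 0.09, 0, 0, 0, 0.09], [-0.52, 0.135, 0, 0, 0, 0.13], [-0.65, 0.165, 0, 0, 0, 0.16], [-0.71, 0.182, 0, 0, 0, 0.1765], [-0.71, 0.182, 0, 0, 0, 0.1765]]}}

```text
time_s: 4.5
tool_pos: [0.5216, 0.2067, 0.1393]
ee_rot: [0.0, 0.927, 0.375, -0.001]
force: [0.6, -0.4, -1.2]
width: 0.453
gripper_force: 30.0
```

>>> {"name": "servo_tool", "arguments": {"steps": [[-0.06, 0.06, 0, 0, 0, 0.02], [-0.15, 0.15, 0, 0, 0, 0.05], [-0.26, 0.27, 0, 0, 0, 0.09], [-0.37, 0.39, 0, 0, 0, 0.13], [-0.46, 0.48, 0, 0, 0, 0.16], [-0.51, 0.53, 0, 0, 0, 0.1765], [-0.51, 0.53, 0, 0, 0, 0.1765], [-0.51, 0.53, 0, 0, 0, 0.1765]]}}

```text
time_s: 5.17
tool_pos: [0.5234, 0.0626, 0.1396]
ee_rot: [-0.0, 0.994, 0.109, -0.0]
force: [0.5, -0.1, -1.1]
width: 0.449
gripper_force: 30.0
```

```bash
python3 - <<'E'
from h import *
o=get_obs();print(o["time_s"],o["tool_pos"].round(4),o["ee_rot"].round(4),o["joints"].round(2))
d=grab("wrist");cv2.imwrite("pics/w2.png",d["image"][:,:,::-1])
for a,c,p in blobs(d,(100,50,30),(130,255,255),15):
    rc=cv2.minAreaRect(p.astype(np.float32));print(a,c.round(),rc,cast(d,cv2.boxPoints(rc),.012)[:,:2].round(4).tolist())
E
```

```text
5.1667 [0.5234 0.0626 0.1396] [-2.000e-04  9.940e-01  1.094e-01 -0.000e+00] [-0.01  0.35  1.76  0.    1.03  1.34]
45 [257. 125.] ((256.5, 125.5), (13.0, 3.0), 90.0) [[0.5954, 0.0798], [0.596, 0.0767], [0.583, 0.0738], [0.5823, 0.0769]]
5135 [256. 201.] ((255.5, 203.5), (89.0, 71.0), 90.0) [[0.5459, 0.1081], [0.5627, 0.0322], [0.4601, 0.006], [0.4417, 0.0886]]
259 [279. 256.] ((276.5, 253.0), (16.0, 27.0), 90.0) [[0.4566, 0.0394], [0.4636, 0.0081], [0.4433, 0.003], [0.4362, 0.0348]]
246 [234. 257.] ((236.0, 254.0), (14.0, 28.0), 90.0) [[0.4435, 0.0865], [0.4507, 0.0539], [0.4328, 0.0501], [0.4254, 0.0831]]
1726 [256. 305.] ((256.5, 305.0), (32.0, 63.0), 90.0) [[0.3886, 0.0723], [0.4056, -0.0041], [0.3604, -0.0155], [0.3427, 0.0635]]
```

View pics/w2.png

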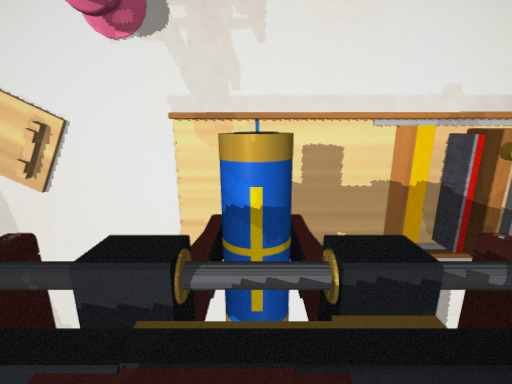

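The wrist view shows the blue line at (257,125) running straight out from under the tube's axis, with the run's rail level (row 115). So position and yaw match, and I lower it.

>>> {"name": "servo_tool", "arguments": {"steps": [[0, 0, 0.1, 0, 0, 0], [0, 0, 0.22, 0, 0, 0], [0, 0, 0.34, 0, 0, 0], [0, 0, 0.44, 0, 0, 0], [0, 0, 0.52, 0, 0, 0], [0, 0, 0.56, 0, 0, 0], [0, 0, 0.585, 0, 0, 0], [0, 0, 0.585, 0, 0, 0], [0, 0, 0.585, 0, 0, 0], [0, 0, 0.585, 0, 0, 0]]}}

```text
time_s: 6.05
tool_pos: [0.5242, 0.0628, 0.0236]
ee_rot: [0.0, 0.994, 0.109, 0.001]
force: [-1.0, -0.9, -1.4]
width: 0.451
gripper_force: 30.0
```

>>> {"name": "servo_tool", "arguments": {"steps": [[0, 0, 0.008, 0, 0, 0], [0, 0, 0.016, 0, 0, 0], [0, 0, 0.024, 0, 0, 0], [0, 0, 0.024, 0, 0, 0]]}}

```text
time_s: 6.38
tool_pos: [0.5232, 0.0624, 0.0178]
ee_rot: [0.0, 0.994, 0.109, -0.0]
force: [-0.0, 0.6, -2.6]
width: 0.452
gripper_force: 30.0
```

>>> {"name": "servo_tool", "arguments": {"steps": [[0, 0, 0.003, 0, 0, 0], [0, 0, 0.006, 0, 0, 0], [0, 0, 0.006, 0, 0, 0], [0, 0, 0.006, 0, 0, 0]]}}

```text
time_s: 6.72
tool_pos: [0.5232, 0.0624, 0.0166]
ee_rot: [0.0, 0.994, 0.109, -0.0]
force: [0.9, 0.4, -1.0]
width: 0.448
gripper_force: 30.0
```

```bash
python3 - <<'E'
from h import *
o=get_obs();print(o["time_s"],o["tool_pos"].round(4),o["force"].round(2))
E
```

```text
6.7167 [0.5232 0.0624 0.0166] [ 0.89  0.41 -1.03]
```

>>> {"name": "servo_tool", "arguments": {"steps": [[0, 0, 0.003, 0, 0, 0], [0, 0, 0.006, 0, 0, 0], [0, 0, 0.006, 0, 0, 0], [0, 0, 0.006, 0, 0, 0]]}}

```text
time_s: 7.05
tool_pos: [0.5234, 0.0624, 0.0158]
ee_rot: [0.0, 0.994, 0.109, 0.0]
force: [-1.3, 0.2, 5.0]
width: 0.45
gripper_force: 30.0
```

>>> {"name": "servo_tool", "arguments": {"steps": [[0, 0, 0.003, 0, 0, 0], [0, 0, 0.003, 0, 0, 0], [0, 0, 0.003, 0, 0, 0]]}}

```text
time_s: 7.3
tool_pos: [0.5234, 0.0625, 0.0158]
ee_rot: [0.0, 0.994, 0.109, 0.0]
force: [-2.5, -1.1, 13.0]
width: 0.446
gripper_force: 30.0
```

>>> {"name": "servo_tool", "arguments": {"steps": [[0, 0, -0.004, 0, 0, 0], [0, 0, -0.004, 0, 0, 0], [0, 0, -0.004, 0, 0, 0]]}}

```text
time_s: 7.55
tool_pos: [0.5235, 0.0625, 0.0158]
ee_rot: [0.0, 0.994, 0.109, 0.0]
force: [-1.7, 0.4, 5.2]
width: 0.452
gripper_force: 30.0
```

>>> {"name": "servo_tool", "arguments": {"steps": [[0, 0, 0, 0, 0, 0], [0, 0, 0, 0, 0, 0], [0, 0, 0, 0, 0, 0], [0, 0, 0, 0, 0, 0], [0, 0, 0, 0, 0, 0], [0, 0, 0, 0, 0, 0], [0, 0, 0, 0, 0, 0], [0, 0, 0, 0, 0, 0]], "grip": 1}}

```text
time_s: 8.22
tool_pos: [0.5233, 0.0625, 0.0156]
ee_rot: [0.0, 0.994, 0.109, -0.0]
force: [-0.4, -0.0, -0.8]
width: 0.992
gripper_force: 0.0
```

>>> {"name": "servo_tool", "arguments": {"steps": [[0, 0, -0.05, 0, 0, 0], [0, 0, -0.15, 0, 0, 0], [0, 0, -0.3, 0, 0, 0], [0, 0, -0.45, 0, 0, 0], [0, 0, -0.6, 0, 0, 0], [0, 0, -0.6, 0, 0, 0]]}}

```text
time_s: 8.72
tool_pos: [0.5272, 0.0625, 0.1418]
ee_rot: [0.001, 0.994, 0.109, 0.005]
force: [1.1, 0.0, 0.6]
width: 0.998
gripper_force: 0.0
```

```bash
python3 - <<'E'
from h import *
o=get_obs();print(o["time_s"],o["tool_pos"].round(4),o["ee_rot"].round(4),o["joints"].round(2))
d=grab("wrist");im=d["image"];cv2.imwrite("pics/w3.png",im[:,:,::-1])
P=np.vstack([p for a,c,p in blobs(d,(105,70,40),(130,255,255),60) if c[1]<230]);rc=cv2.minAreaRect(P.astype(np.float32));print(rc)
print(cast(d,rc[0],.032).round(4))
x=np.array([.2165,-.9763]);c=np.array([.5234,.0625])
print("along run x of box (mm)",((cast(d,cv2.boxPoints(rc),.032)[:,:2]-c)@x*1e3).round(1))
for i in range(12): get_image("wrist"); print(get_obs()["force"].round(1).tolist(),end=" ")
E
```

```text
8.7167 [0.5272 0.0625 0.1418] [7.000e-04 9.940e-01 1.091e-01 5.000e-03] [-0.01  0.35  1.76 -0.    1.02  1.34]
((255.0, 195.0), (92.0, 38.0), 90.0)
[[0.524  0.0626 0.032 ]]
along run x of box (mm) [-19.3  19.5  21.  -21.1]
[-0.4, 0.2, 0.6] [-0.3, -0.5, 0.5] [-0.8, 0.7, 0.4] [0.5, -0.3, 0.3] [-0.0, 0.7, -0.3] [-0.1, 0.1, -0.5] [-0.8, 0.7, -0.6] [0.9, -0.2, 0.1] [0.0, -0.5, 0.7] [-0.1, -0.1, 0.8] [-0.1, -0.2, -0.4] [0.4, 0.0, -0.4]
```

View pics/w3.png

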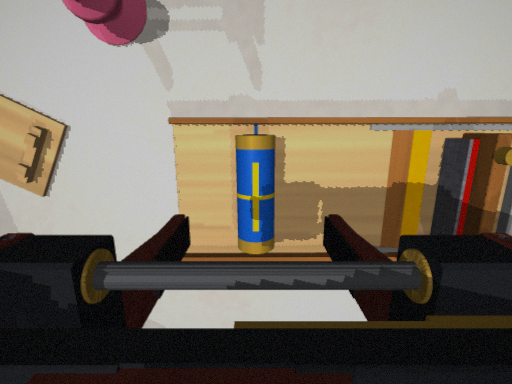

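The wrist view shows the tube lying along the blue line (line at (256,128), tube centre (255,195)), parallel to it and free. Next I turn the hand by 90 degrees behind the tube to push with both fingertips.

>>> {"name": "servo_tool", "arguments": {"steps": [[0, -0.06, 0, 0, 0, -0.03], [0, -0.12, 0, 0, 0, -0.07], [0, -0.18, 0, 0, 0, -0.11], [0, -0.25, 0, 0, 0, -0.15], [0, -0.25, 0, 0, 0, -0.19], [0, -0.25, 0, 0, 0, -0.23], [0, -0.25, 0, 0, 0, -0.25], [0, -0.25, 0, 0, 0, -0.25]], "grip": 0.4}}

```text
time_s: 10.03
tool_pos: [0.5124, 0.1114, 0.1355]
ee_rot: [0.0, 0.876, 0.482, -0.0]
force: [0.3, -0.7, 0.0]
width: 0.7
gripper_force: 0.0
```

>>> {"name": "servo_tool", "arguments": {"steps": [[0, 0, 0, 0, 0, -0.03], [0, 0, 0, 0, 0, -0.07], [0, 0, 0, 0, 0, -0.11], [0, 0, 0, 0, 0, -0.15], [0, 0, 0, 0, 0, -0.19], [0, 0, 0, 0, 0, -0.23], [0, 0, 0, 0, 0, -0.25], [0, 0, 0, 0, 0, -0.25], [0, 0, 0, 0, 0, -0.25]]}}

```text
time_s: 10.78
tool_pos: [0.5125, 0.1112, 0.1356]
ee_rot: [-0.0, 0.627, 0.779, -0.0]
force: [0.2, -0.6, 0.2]
width: 0.7
gripper_force: 0.0
```

>>> {"name": "servo_tool", "arguments": {"steps": [[0, 0, 0.1, 0, 0, 0], [0, 0, 0.22, 0, 0, 0], [0, 0, 0.34, 0, 0, 0], [0, 0, 0.44, 0, 0, 0], [0, 0, 0.52, 0, 0, 0], [0, 0, 0.56, 0, 0, 0], [0, 0, 0.57, 0, 0, 0], [0, 0, 0.57, 0, 0, 0], [0, 0, 0.57, 0, 0, 0]]}}

```text
time_s: 11.53
tool_pos: [0.5131, 0.1113, 0.0223]
ee_rot: [0.0, 0.626, 0.78, 0.0]
force: [-0.1, 0.2, 1.0]
width: 0.699
gripper_force: 0.0
```

```bash
cat > st.py <<'E'
from h import *
import sys
x=np.array([.2165,-.9763]);y=np.array([.9763,.2165]);c=np.array([.5451,-.0351])
F=[]
for i in range(int(sys.argv[1])):
    F.append(get_obs()["force"]); get_image("wrist")
F.append(get_obs()["force"]);F=np.array(F)
o=get_obs();p=o["tool_pos"][:2]-c
X=rot(o["ee_rot"])[:2,0]
print("t",round(o["time_s"],2),"s,y mm",(p@x*1e3).round(1),(p@y*1e3).round(1),"z",o["tool_pos"][2].round(4),"yaw",np.degrees(np.arctan2(X[1],X[0])).round(2),"push",(-(F[:,:2]@x)).round(1),"mean",-(F[:,:2]@x).mean().round(2),"Fz",F[:,2].mean().round(2))
E
python3 st.py 4
```

```text
t 11.73 s,y mm -149.9 0.5 z 0.0225 yaw 102.5 push [ 0.2 -0.1  0.7 -0.1  0.1] mean 0.15 Fz 0.26
```

>>> {"name": "servo_tool", "arguments": {"steps": [[-0.02, 0, 0, 0, 0, 0], [-0.04, 0, 0, 0, 0, 0], [-0.06, 0, 0, 0, 0, 0], [-0.075, 0, 0, 0, 0, 0], [-0.09, 0, 0, 0, 0, 0], [-0.105, 0, 0, 0, 0, 0], [-0.12, 0, 0, 0, 0, 0], [-0.135, 0, 0, 0, 0, 0], [-0.15, 0, 0, 0, 0, 0], [-0.165, 0, 0, 0, 0, 0]]}}

```text
time_s: 12.57
tool_pos: [0.5196, 0.0788, 0.0216]
ee_rot: [-0.0, 0.626, 0.78, -0.0]
force: [-0.1, 0.3, 0.2]
width: 0.701
gripper_force: 0.0
```

>>> {"name": "servo_tool", "arguments": {"steps": [[-0.015, 0, 0, 0, 0, 0], [-0.03, 0, 0, 0, 0, 0], [-0.045, 0, 0, 0, 0, 0], [-0.06, 0, 0, 0, 0, 0], [-0.075, 0, 0, 0, 0, 0], [-0.09, 0, 0, 0, 0, 0], [-0.105, 0, 0, 0, 0, 0], [-0.12, 0, 0, 0, 0, 0], [-0.135, 0, 0, 0, 0, 0], [-0.15, 0, 0, 0, 0, 0]]}}

```text
time_s: 13.4
tool_pos: [0.5261, 0.0495, 0.0217]
ee_rot: [0.0, 0.626, 0.78, -0.0]
force: [-0.8, 0.1, 0.4]
width: 0.701
gripper_force: 0.0
```

>>> {"name": "servo_tool", "arguments": {"steps": [[-0.015, 0, 0, 0, 0, 0], [-0.03, 0, 0, 0, 0, 0], [-0.045, 0, 0, 0, 0, 0], [-0.06, 0, 0, 0, 0, 0], [-0.075, 0, 0, 0, 0, 0], [-0.09, 0, 0, 0, 0, 0], [-0.105, 0, 0, 0, 0, 0], [-0.12, 0, 0, 0, 0, 0], [-0.135, 0, 0, 0, 0, 0], [-0.15, 0, 0, 0, 0, 0]]}}

```text
time_s: 14.23
tool_pos: [0.5326, 0.0202, 0.0217]
ee_rot: [0.0, 0.626, 0.78, -0.0]
force: [0.4, 0.5, -0.4]
width: 0.703
gripper_force: 0.0
```

```bash
python3 st.py 3; python3 - <<'E'
from h import *
d=grab("wrist");e=grab("side")["image"][130:270,130:335]
e=cv2.resize(e,None,fx=2.4,fy=2.4)
im=np.zeros((384+e.shape[0]-130,512,3),np.uint8);im[:254]=d["image"][:254];im[254:254+e.shape[0],:e.shape[1]]=e
im=im[:254+e.shape[0]];cv2.imwrite("pics/p1.png",im[:,:,::-1]);print(im.shape)
E
```

```text
t 14.38 s,y mm -56.7 -0.1 z 0.0217 yaw 102.5 push [ 0.4 -0.5 -0.2 -0.3] mean -0.15 Fz -0.07
(590, 512, 3)
```

View pics/p1.png

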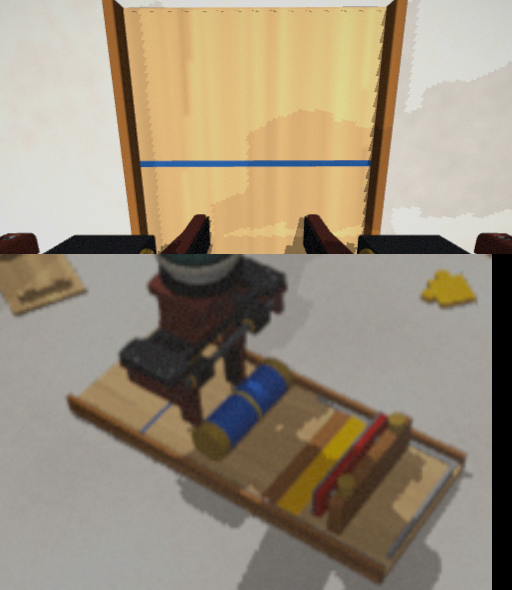

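The tube is parallel to the fingers and in contact with them, rolling straight toward the sill. I'll continue.

>>> {"name": "servo_tool", "arguments": {"steps": [[-0.015, 0, 0, 0, 0, 0], [-0.03, 0, 0, 0, 0, 0], [-0.045, 0, 0, 0, 0, 0], [-0.06, 0, 0, 0, 0, 0], [-0.075, 0, 0, 0, 0, 0], [-0.09, 0, 0, 0, 0, 0], [-0.105, 0, 0, 0, 0, 0], [-0.12, 0, 0, 0, 0, 0], [-0.135, 0, 0, 0, 0, 0], [-0.15, 0, 0, 0, 0, 0]]}}

```text
time_s: 15.32
tool_pos: [0.5392, -0.0091, 0.0217]
ee_rot: [0.0, 0.626, 0.78, -0.0]
force: [0.0, 0.8, 0.7]
width: 0.698
gripper_force: 0.0
```

>>> {"name": "servo_tool", "arguments": {"steps": [[-0.015, 0, 0, 0, 0, 0], [-0.03, 0, 0, 0, 0, 0], [-0.045, 0, 0, 0, 0, 0], [-0.06, 0, 0, 0, 0, 0], [-0.075, 0, 0, 0, 0, 0], [-0.09, 0, 0, 0, 0, 0], [-0.105, 0, 0, 0, 0, 0], [-0.12, 0, 0, 0, 0, 0], [-0.135, 0, 0, 0, 0, 0], [-0.15, 0, 0, 0, 0, 0]]}}

```text
time_s: 16.15
tool_pos: [0.5456, -0.0383, 0.0216]
ee_rot: [-0.0, 0.626, 0.78, -0.0]
force: [0.3, -0.3, 0.3]
width: 0.696
gripper_force: 0.0
```

>>> {"name": "servo_tool", "arguments": {"steps": [[-0.01, 0, 0, 0, 0, 0], [-0.02, 0, 0, 0, 0, 0], [-0.03, 0, 0, 0, 0, 0], [-0.04, 0, 0, 0, 0, 0], [-0.05, 0, 0, 0, 0, 0], [-0.06, 0, 0, 0, 0, 0], [-0.07, 0, 0, 0, 0, 0], [-0.08, 0, 0, 0, 0, 0], [-0.09, 0, 0, 0, 0, 0], [-0.1, 0, 0, 0, 0, 0]]}}

```text
time_s: 16.98
tool_pos: [0.5499, -0.0577, 0.0217]
ee_rot: [-0.0, 0.626, 0.78, -0.0]
force: [-0.8, 1.2, 1.2]
width: 0.699
gripper_force: 0.6
```

```bash
python3 st.py 3; python3 - <<'E'
from h import *
d=grab("side");x=np.array([.2165,-.9763]);c=np.array([.5451,-.0351])
for nm,lo,hi,z in[("blue",(105,70,40),(130,255,255),.034),("yel",(20,150,80),(32,255,255),.014)]:
    for a,u,p in blobs(d,lo,hi,30): print(nm,a,u.round(),((cast(d,u,z)[0,:2]-c)@x).round(4))
E
```

```text
t 17.13 s,y mm 23.3 -0.1 z 0.0217 yaw 102.51 push [ 1.4 -0.  -0.1 -0.3] mean 0.21 Fz 0.14
blue 216 [265. 196.] 0.0522
blue 236 [253. 210.] 0.0529
yel 116 [151.  53.] -0.7128
yel 198 [316. 144.] 0.0548
yel 396 [263. 219.] 0.0774
yel 42 [245. 218.] 0.0432
yel 32 [274. 226.] 0.1094
```

>>> {"name": "servo_tool", "arguments": {"steps": [[-0.005, 0, 0, 0, 0, 0], [-0.01, 0, 0, 0, 0, 0], [-0.015, 0, 0, 0, 0, 0], [-0.02, 0, 0, 0, 0, 0], [-0.025, 0, 0, 0, 0, 0], [-0.03, 0, 0, 0, 0, 0], [-0.035, 0, 0, 0, 0, 0], [-0.04, 0, 0, 0, 0, 0], [-0.045, 0, 0, 0, 0, 0], [-0.05, 0, 0, 0, 0, 0]]}}

```text
time_s: 18.02
tool_pos: [0.5521, -0.0675, 0.0217]
ee_rot: [0.0, 0.626, 0.78, -0.0]
force: [-0.3, 1.3, 0.1]
width: 0.701
gripper_force: 0.5
```

>>> {"name": "servo_tool", "arguments": {"steps": [[-0.005, 0, 0, 0, 0, 0], [-0.01, 0, 0, 0, 0, 0], [-0.015, 0, 0, 0, 0, 0], [-0.02, 0, 0, 0, 0, 0], [-0.025, 0, 0, 0, 0, 0], [-0.03, 0, 0, 0, 0, 0], [-0.035, 0, 0, 0, 0, 0], [-0.04, 0, 0, 0, 0, 0], [-0.045, 0, 0, 0, 0, 0], [-0.05, 0, 0, 0, 0, 0]]}}

```text
time_s: 18.85
tool_pos: [0.5543, -0.0773, 0.0217]
ee_rot: [0.0, 0.626, 0.78, -0.0]
force: [-0.6, -0.3, 0.5]
width: 0.697
gripper_force: 0.0
```

```bash
cat > tb.py <<'E'
from h import *
d=grab("side");x=np.array([.2165,-.9763]);c=np.array([.5451,-.0351])
for a,u,p in blobs(d,(105,70,40),(130,255,255),30): print("blue",a,u.round(),((cast(d,u,.034)[0,:2]-c)@x).round(4))
E
python3 st.py 2;python3 tb.py
```

```text
t 18.95 s,y mm 43.2 -0.1 z 0.0217 yaw 102.51 push [-0.1  0.6  0.5] mean 0.31 Fz 0.19
blue 197 [274. 201.] 0.079
blue 216 [263. 214.] 0.0795
```

>>> {"name": "servo_tool", "arguments": {"steps": [[-0.005, 0, 0, 0, 0, 0], [-0.01, 0, 0, 0, 0, 0], [-0.015, 0, 0, 0, 0, 0], [-0.02, 0, 0, 0, 0, 0]]}}

```text
time_s: 19.33
tool_pos: [0.5552, -0.0811, 0.0217]
ee_rot: [0.0, 0.626, 0.78, -0.0]
force: [0.0, -0.5, 0.3]
width: 0.701
gripper_force: 0.0
```

```bash
python3 st.py 3;python3 tb.py
```

```text
t 19.48 s,y mm 47.1 -0.1 z 0.0217 yaw 102.51 push [-0.4 -0.3  0.8 -0.3] mean -0.06 Fz -0.34
blue 199 [274. 201.] 0.0787
blue 218 [263. 214.] 0.0795
```

>>> {"name": "servo_tool", "arguments": {"steps": [[-0.0025, 0, 0, 0, 0, 0], [-0.005, 0, 0, 0, 0, 0], [-0.0075, 0, 0, 0, 0, 0]]}}

```text
time_s: 19.78
tool_pos: [0.5555, -0.0825, 0.0217]
ee_rot: [0.0, 0.626, 0.78, -0.0]
force: [-0.2, -0.3, 0.8]
width: 0.707
gripper_force: 0.0
```

```bash
python3 st.py 4
```

```text
t 19.98 s,y mm 48.5 -0.1 z 0.0217 yaw 102.52 push [-0.2  0.2 -0.7  0.  -0.2] mean -0.19 Fz 0.56
```

>>> {"name": "servo_tool", "arguments": {"steps": [[-0.0025, 0, 0, 0, 0, 0], [-0.005, 0, 0, 0, 0, 0], [-0.005, 0, 0, 0, 0, 0]]}}

```text
time_s: 20.23
tool_pos: [0.5557, -0.0836, 0.0216]
ee_rot: [0.0, 0.626, 0.78, -0.0]
force: [-0.3, -0.7, -0.5]
width: 0.7
gripper_force: 0.0
```

```bash
python3 st.py 4
```

```text
t 20.43 s,y mm 49.5 -0.2 z 0.0217 yaw 102.52 push [-0.7  0.7  0.   0.6 -0.3] mean 0.08 Fz 0.28
```

>>> {"name": "servo_tool", "arguments": {"steps": [[-0.0025, 0, 0, 0, 0, 0], [-0.005, 0, 0, 0, 0, 0], [-0.005, 0, 0, 0, 0, 0]]}}

```text
time_s: 20.68
tool_pos: [0.5559, -0.0846, 0.0216]
ee_rot: [0.0, 0.626, 0.78, -0.0]
force: [0.0, 0.7, -0.1]
width: 0.701
gripper_force: 0.0
```

```bash
python3 st.py 4; python3 tb.py
```

```text
t 20.88 s,y mm 50.5 -0.2 z 0.0216 yaw 102.52 push [ 0.7 -0.4 -0.4 -0.3  0.1] mean -0.07 Fz -0.21
blue 204 [274. 201.] 0.0783
blue 223 [263. 214.] 0.0791
```

>>> {"name": "servo_tool", "arguments": {"steps": [[-0.0025, 0, 0, 0, 0, 0], [-0.005, 0, 0, 0, 0, 0], [-0.005, 0, 0, 0, 0, 0]]}}

```text
time_s: 21.18
tool_pos: [0.5561, -0.0854, 0.0217]
ee_rot: [-0.0, 0.626, 0.78, -0.0]
force: [-0.5, 0.8, -0.2]
width: 0.705
gripper_force: 0.2
```

```bash
python3 st.py 3
```

```text
t 21.33 s,y mm 51.5 -0.2 z 0.0217 yaw 102.52 push [0.9 1.5 0.7 0.5] mean 0.9 Fz 0.26
```

>>> {"name": "servo_tool", "arguments": {"steps": [[-0.0025, 0, 0, 0, 0, 0], [-0.005, 0, 0, 0, 0, 0], [-0.005, 0, 0, 0, 0, 0]]}}

```text
time_s: 21.58
tool_pos: [0.5562, -0.0861, 0.0216]
ee_rot: [-0.0, 0.626, 0.78, 0.0]
force: [-0.3, 2.6, -0.5]
width: 0.699
gripper_force: 1.1
```

```bash
python3 st.py 3; python3 tb.py
```

```text
t 21.73 s,y mm 52.2 -0.3 z 0.0216 yaw 102.52 push [2.6 1.4 2.5 2.3] mean 2.19 Fz -0.71
blue 206 [275. 201.] 0.0793
blue 223 [263. 215.] 0.0801
```

>>> {"name": "servo_tool", "arguments": {"steps": [[-0.002, 0, 0, 0, 0, 0], [-0.004, 0, 0, 0, 0, 0], [-0.006, 0, 0, 0, 0, 0], [-0.006, 0, 0, 0, 0, 0]]}}

```text
time_s: 22.12
tool_pos: [0.5563, -0.0872, 0.0215]
ee_rot: [-0.0, 0.626, 0.78, 0.0]
force: [1.1, 5.3, -0.0]
width: 0.701
gripper_force: 2.4
```

```bash
python3 st.py 5
```

```text
t 22.37 s,y mm 53.4 -0.3 z 0.0216 yaw 102.52 push [4.9 5.5 4.7 5.5 5.5 5.6] mean 5.27 Fz -0.55
```

>>> {"name": "servo_tool", "arguments": {"steps": [[-0.0006, 0, 0, 0, 0, 0], [-0.0012, 0, 0, 0, 0, 0], [-0.0012, 0, 0, 0, 0, 0]]}}

```text
time_s: 22.62
tool_pos: [0.5564, -0.0874, 0.0216]
ee_rot: [-0.0, 0.626, 0.78, 0.0]
force: [-0.0, 5.4, -1.0]
width: 0.703
gripper_force: 2.7
```

```bash
python3 st.py 9
```

```text
t 23.07 s,y mm 53.5 -0.3 z 0.0215 yaw 102.51 push [5.3 5.  5.5 5.2 5.3 5.6 5.4 5.9 5.7 5.5] mean 5.44 Fz -0.67
```

>>> {"name": "servo_tool", "arguments": {"steps": [[-0.0006, 0, 0, 0, 0, 0], [-0.0012, 0, 0, 0, 0, 0], [-0.0012, 0, 0, 0, 0, 0], [-0.0012, 0, 0, 0, 0, 0]]}}

```text
time_s: 23.4
tool_pos: [0.5564, -0.0875, 0.0216]
ee_rot: [-0.0, 0.626, 0.78, 0.0]
force: [0.9, 5.9, -1.1]
width: 0.7
gripper_force: 2.9
```

```bash
python3 st.py 20
```

```text
t 24.4 s,y mm 53.7 -0.3 z 0.0216 yaw 102.51 push [5.5 6.  6.4 4.9 5.4 4.8 5.7 5.8 5.6 5.9 5.3 5.7 7.1 4.8 6.2 5.3 5.8 5.5
 5.2 5.7 5.3] mean 5.62 Fz -0.55
```

>>> {"name": "servo_tool", "arguments": {"steps": [[-0.0008, 0, 0, 0, 0, 0], [-0.0016, 0, 0, 0, 0, 0], [-0.0016, 0, 0, 0, 0, 0], [-0.0016, 0, 0, 0, 0, 0]]}}

```text
time_s: 24.73
tool_pos: [0.5564, -0.0878, 0.0216]
ee_rot: [-0.0, 0.626, 0.78, 0.0]
force: [0.3, 6.1, -0.6]
width: 0.704
gripper_force: 3.1
```

```bash
python3 st.py 20
```

```text
t 25.73 s,y mm 53.9 -0.4 z 0.0215 yaw 102.51 push [5.9 5.9 6.2 7.1 7.  6.5 6.5 5.1 6.6 6.6 5.7 5.8 6.6 5.8 5.8 5.8 5.4 6.9
 6.5 6.2 6.9] mean 6.22 Fz -0.65
```

>>> {"name": "servo_tool", "arguments": {"steps": [[0.0005, 0, 0, 0, 0, 0], [0.001, 0, 0, 0, 0, 0], [0.0015, 0, 0, 0, 0, 0], [0.002, 0, 0, 0, 0, 0], [0.0025, 0, 0, 0, 0, 0], [0.003, 0, 0, 0, 0, 0], [0.0035, 0, 0, 0, 0, 0], [0.004, 0, 0, 0, 0, 0], [0.0045, 0, 0, 0, 0, 0], [0.005, 0, 0, 0, 0, 0]]}}

```text
time_s: 26.57
tool_pos: [0.5563, -0.0872, 0.0216]
ee_rot: [-0.0, 0.626, 0.78, -0.0]
force: [-0.8, 4.8, -1.1]
width: 0.702
gripper_force: 2.4
```

>>> {"name": "servo_tool", "arguments": {"steps": [[0.0005, 0, 0, 0, 0, 0], [0.001, 0, 0, 0, 0, 0], [0.0015, 0, 0, 0, 0, 0], [0.002, 0, 0, 0, 0, 0], [0.0025, 0, 0, 0, 0, 0], [0.003, 0, 0, 0, 0, 0], [0.0035, 0, 0, 0, 0, 0], [0.004, 0, 0, 0, 0, 0], [0.0045, 0, 0, 0, 0, 0], [0.005, 0, 0, 0, 0, 0]]}}

```text
time_s: 27.4
tool_pos: [0.5562, -0.0865, 0.0217]
ee_rot: [0.0, 0.626, 0.78, -0.0]
force: [-2.5, 3.4, -0.4]
width: 0.701
gripper_force: 1.6
```

>>> {"name": "servo_tool", "arguments": {"steps": [[0.0005, 0, 0, 0, 0, 0], [0.001, 0, 0, 0, 0, 0], [0.0015, 0, 0, 0, 0, 0], [0.002, 0, 0, 0, 0, 0], [0.0025, 0, 0, 0, 0, 0], [0.003, 0, 0, 0, 0, 0], [0.0035, 0, 0, 0, 0, 0], [0.004, 0, 0, 0, 0, 0], [0.0045, 0, 0, 0, 0, 0], [0.005, 0, 0, 0, 0, 0]]}}

```text
time_s: 28.23
tool_pos: [0.5566, -0.0857, 0.0218]
ee_rot: [0.0, 0.626, 0.78, 0.0]
force: [0.4, -0.1, -1.5]
width: 0.703
gripper_force: 0.3
```

>>> {"name": "servo_tool", "arguments": {"steps": [[0.0005, 0, 0, 0, 0, 0], [0.001, 0, 0, 0, 0, 0], [0.0015, 0, 0, 0, 0, 0], [0.002, 0, 0, 0, 0, 0], [0.0025, 0, 0, 0, 0, 0], [0.003, 0, 0, 0, 0, 0], [0.0035, 0, 0, 0, 0, 0], [0.004, 0, 0, 0, 0, 0], [0.0045, 0, 0, 0, 0, 0], [0.005, 0, 0, 0, 0, 0]]}}

```text
time_s: 29.07
tool_pos: [0.5559, -0.0844, 0.0217]
ee_rot: [0.0, 0.626, 0.78, -0.0]
force: [0.6, 0.3, -0.0]
width: 0.701
gripper_force: 0.0
```

>>> {"name": "servo_tool", "arguments": {"steps": [[0.0005, 0, 0, 0, 0, 0], [0.001, 0, 0, 0, 0, 0], [0.0015, 0, 0, 0, 0, 0], [0.002, 0, 0, 0, 0, 0], [0.0025, 0, 0, 0, 0, 0], [0.003, 0, 0, 0, 0, 0], [0.0035, 0, 0, 0, 0, 0], [0.004, 0, 0, 0, 0, 0], [0.0045, 0, 0, 0, 0, 0], [0.005, 0, 0, 0, 0, 0]]}}

```text
time_s: 29.9
tool_pos: [0.5557, -0.0835, 0.0217]
ee_rot: [0.0, 0.626, 0.78, -0.0]
force: [0.6, 0.5, -0.4]
width: 0.701
gripper_force: 0.0
```

```bash
python3 st.py 3; python3 tb.py
```

```text
t 30.05 s,y mm 49.5 -0.1 z 0.0217 yaw 102.52 push [ 0.4  0.2  0.5 -0.3] mean 0.2 Fz -0.51
blue 205 [274. 201.] 0.0787
blue 219 [263. 214.] 0.0794
```

Free, with the tube still home. I retreat backward, then up.

>>> {"name": "servo_tool", "arguments": {"steps": [[0.01, 0, 0, 0, 0, 0], [0.03, 0, 0, 0, 0, 0], [0.06, 0, 0, 0, 0, 0], [0.1, 0, 0, 0, 0, 0], [0.15, 0, 0, 0, 0, 0], [0.2, 0, 0, 0, 0, 0], [0.2, 0, -0.15, 0, 0, 0], [0.2, 0, -0.3, 0, 0, 0], [0.2, 0, -0.5, 0, 0, 0], [0.2, 0, -0.5, 0, 0, 0]]}}

```text
time_s: 30.93
tool_pos: [0.5511, -0.0441, 0.1279]
ee_rot: [0.005, 0.625, 0.78, 0.002]
force: [1.5, -0.5, 0.6]
width: 0.7
gripper_force: 0.0
```

```bash
python3 st.py 10; python3 tb.py; python3 - <<'E'
from h import *
e=grab("side")["image"][100:280,110:335];f=grab("scene")["image"][140:340,200:420]
cv2.imwrite("pics/f.png",np.vstack([cv2.resize(e,(450,360))[:300],cv2.resize(f,(450,400))[:290]])[:,:,::-1])
E
```

```text
t 31.43 s,y mm 9.2 -0.8 z 0.1206 yaw 102.52 push [-0.8  0.7 -0.4  0.3 -0.6  0.4  0.8  0.9  0.6  0.3  0.1] mean 0.22 Fz -0.29
blue 195 [275. 201.] 0.0791
blue 219 [263. 215.] 0.0795
```

View pics/f.png

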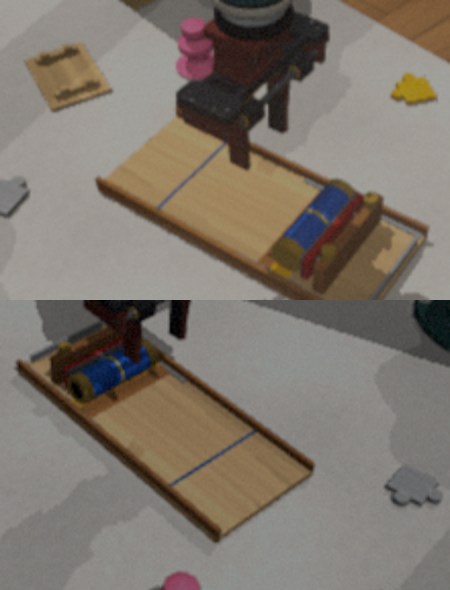

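The tube rests on the yellow mark against the pad (side crop (315,225)), square between the rails. The gripper is clear and the pink toy is upright where it was.

```bash
python3 -c "
from station import *
print(hand_in())"
```

```text
the job is handed in; nothing more can be done
None
```

The kaleidoscope lies at rest on the yellow mark against the pad. It was pressed at about 6 N (mean 6.2 N, highest noisy reading 7.1 N) for over a second and eased off slowly. The job was handed in at about 31 s, with the toy and coaster not touched.

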